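# Gather loose caps in the pick corner of a tote and hold it tilted

## Robot

A 7-joint arm with a two-finger parallel gripper is mounted at the origin on a cart in front of the work surface, level with it; the furniture and walls round the work are solid. World frame = base frame: x ahead of the robot, y to its left, z up, the work surface at z = 0. Lengths are in mm, angles in rad, forces in N, time in s.
With the tool pointing down it reaches from about 400 to 875 mm from the base axis. Payload 4.4 kg.
Tool frame: the origin (TCP) lies on the centre line of the jaws, within the pads' length; the fingertips stand 25 mm ahead of it and the grasp point (between the pads) lies 6 mm ahead of it; z points along the fingers, x is the direction in which the jaws open and shut, and the axes are right-handed (so a half turn about z gives the same grasp; the last joint's range is limited). The gripper opens to 85 mm and grips with 20 to 120 N. Pads are 22 mm wide; open, the fingers measure 114 mm over their backs; the gripper's body (76 mm by 85 mm) begins 54 mm behind the grasp point. The pads swing forward as they close: fully open they stand 13 mm farther back than shut.
Start: joints at [1.233, 0.628, 0.038, 1.517, -0.027, 0.996, -0.02], TCP at [174.529, -626.145, 256.313] pointing down, gripper open.
Joint ranges: [-3.06, 3.06], [-0.37, 2.12], [-1.25, 1.32], [0.18, 2.47], [-1.1, 4.24], [0.23, 1.98], [-2.94, 2.94]. Speed limits (rad/s): [2.57, 2.57, 3.14, 3.14, 3.14, 3.14, 3.14].

## Interface

Orientations are given as [roll, pitch, yaw] about the fixed x, y, z axes, in that order (R = Rz(yaw) Ry(pitch) Rx(roll)).
In Python, from cell import ctrl, cams gives the robot as it stands. The module is installed in compiled form; this text tells all that it offers.
- The arm moves only by the tool step_arm, never from a script. Its arguments are lists of equal length, an entry for each row: "linear": the shift along the tool's x, y, z in mm, a list of three; "yaw": the turn about the tool's z in rad; "gripper": the opening, from -1 (shut) to 1 (fully open). A call has 1 to 8 rows; each row is the pose to reach, as a shift and turn from the pose commanded when the call began, along the tool's axes at that moment; what a row does not reach only later rows make up. A row lasts 1/12 s, in which the tool goes at most 41.7 mm and 7.16 degrees, less where a joint would pass 70% of its speed; a pose out of reach is approached as far as the arm can. A call with a gripper value outside its range is refused whole. The fingers move at their own pace and stop on an object; the grip force is fixed at half the most. Time passes only in rows, so rows that repeat a pose let the fingers close. It gives the time, the measured TCP pose, the force and the opening at its end, in the units of the state.
- ctrl.read_state(): the state, without advancing time (a new reading comes with each control period).
- cams.get_image(name): name is "scene" or "top"; returns a dict with "frame" (384x512x3 uint8, red, green, blue), "depth" (384x512 float32, mm along the optical axis (not along the pixel's ray), 0 where there is no reading), "intrinsics" (3x3 intrinsics, pixels), "cam_to_world" (4x4, takes a point from camera to world coordinates). Camera axes: x right, y down, z forward; pixel columns grow to the right and rows downward; lengths in mm; the calibration is good to about 2 mm. A picture is of the moment at which its call begins.
- ctrl.finish_job(): hands the job in, once; it reports no verdict.
Trained networks look in the newest picture that a camera, given by its name, has taken for a name from the list of things; names that differ only in an ending like _2 or _b are one class to them, and where a whole thing is asked for, a point or a joint stands for the part that bears it (a point fixed in the world has none). Each returns a list of dicts, best first, with "conf" (0 to 1); they miss things now and then, are a little off and sometimes report something else, mostly with a low value. They report only what shows in the picture. A call takes as long as a camera call. They do not tell look-alikes from the thing itself.
- cams.regions_of(camera, name): "pixels" (384x512 bool, what is visible of it) and "pixel" ([column, row] in pixels, amid what is visible of it).
The state is a dict: "clock": time; "qpos": joint angles; "qd": joint speeds; "tau": joint torques, N m; "eef_pos": TCP position; "tool_rot": TCP orientation; "force": force on the tool from outside, world axes, zero at the start; "torque": the same for the moment, N m; "width": finger opening in mm.
Only numpy, scipy, OpenCV 4.12 (cv2) and the standard library are available. Lean on these libraries where they do the work, as an engineer would, in place of code of your own. Each camera call takes 0.05 s, during which the arm holds its last target.

## Task

Lift the grey tote by its handle and tilt it so that its cut-down corner is the lowest and all three loose screw caps slide down into that corner, ready to be picked out; spill none and leave the things around it standing. Finish holding it still in the air like that, gripped by the handle, tilted, and with every part of it at least 5 cm above the worktop: do not level it, put it down or let go.

Things in the scene. Friction and masses are not known exactly. Their poses are not given: they have to be found in the camera images.
- tote: Open grey plastic carrying tote, loose, about 0.24 kg: outside 170 mm along its x, 120 mm along its y, floor and walls 4 mm thick, walls 45 mm high. At its -x, -y corner (the pick corner) both walls are cut down to 22 mm high over the last 42 mm; the other three corners are full height. Origin at the centre of the underside, z up when it stands level. A rigid flat handle bridges the middle of it along its y.
- tote_handle (a point): Centre of the tote's handle bar, 112 mm above the tote's underside, same axes as the tote. The black bar runs along the tote's y, 128 mm long, 14 mm thick along x and 16 mm high, free on all sides between two flat 4 mm thick aluminium straps at its ends (y = +-62 mm), so that it can be gripped from above with the fingers closing along the tote's x. Rigid with the tote.
- pick_corner (a point): The inner corner point of the tote's floor at the cut-down corner: 81 mm towards -x and 56 mm towards -y from the tote's centre, 4 mm above its underside; same axes as the tote.
- cap_1_center (a point): Centre of one of the three loose white ribbed screw caps, 22 mm across, 12 mm high, 12 g, lying flat on the tote's floor away from the pick corner. Smooth: on the tote's floor and along its walls they begin to slide at a slope of 10 to 15 degrees; a slope of 30 degrees carries them all the way down.
- cap_2_center (a point): Centre of one of the three loose white ribbed screw caps, 22 mm across, 12 mm high, 12 g, lying flat on the tote's floor away from the pick corner. Smooth: on the tote's floor and along its walls they begin to slide at a slope of 10 to 15 degrees; a slope of 30 degrees carries them all the way down.
- cap_3_center (a point): Centre of one of the three loose white ribbed screw caps, 22 mm across, 12 mm high, 12 g, lying flat on the tote's floor away from the pick corner. Smooth: on the tote's floor and along its walls they begin to slide at a slope of 10 to 15 degrees; a slope of 30 degrees carries them all the way down.
- near_vial: Bystander: a capped glass sample vial, 27 mm wide, 66 mm high, standing about 25 mm off one long side of the tote. Origin at the centre of its underside.
- small_bottle: Bystander: a white 38 mm wide, 75 mm high lab bottle standing at the right. Origin at the centre of its underside.
- lidded_cup: Bystander: a lidded sample cup, 62 mm wide, 69 mm high, standing at the left. Origin at the centre of its underside.
- felt_pen: Bystander: a capped marker pen, 124 mm long, lying at the right. Origin at the centre of its underside.
- photometer: The big white bench photometer at the back left, fixed, 274 x 385 mm and 132 mm high.
- measuring_cup: An empty 98 mm wide, 112 mm high clear measuring cup at the back right, fixed.
Mind the look-alikes: they are no part of the job. What is shaped like the tote but brown is not meant.

How it is judged (in metres and radians):
At the end, for the whole second after the job is handed in: Fingers hold the tote (over 1 N) still (under 4 cm/s); pick corner over 4 cm and handle over 13 cm up; tilted 12 to 57 degrees with its -x end and -y side each lowered by over 4; each cap centre within 75 mm of the pick corner; tote rests on nothing; bystanders shifted under 3 cm (contact force between tote and the fingers above 1 N and height (world z) of pick_corner above 0.04 m and height (world z) of tote_handle above 0.13 m and angle between tote_handle's own z axis and vertical between 0.21 and 1 rad and angle between tote_handle's own x axis and vertical below 1.5 rad and angle between tote_handle's own y axis and vertical below 1.5 rad and linear speed of tote below 0.04 m/s and distance between each of cap_1_center, cap_2_center, cap_3_center and pick_corner below 0.075 m and contact force between tote and near_vial below 0.5 N and contact force between tote and small_bottle below 0.5 N and contact force between tote and lidded_cup below 0.5 N and contact force between tote and felt_pen below 0.5 N and contact force between tote and photometer below 0.5 N and contact force between tote and measuring_cup below 0.5 N and not (distance of any of near_vial, small_bottle, lidded_cup, felt_pen from where it was at the start of the episode above 0.03 m)); the arm keeps its last pose, push and grip.
It fails at once if a bystander (vial, small bottle, lidded cup or pen) is shifted by more than 3 cm (distance of any of near_vial, small_bottle, lidded_cup, felt_pen from where it was at the start of the episode above 0.03 m).
It also fails if it takes over 40 s, if anything falls off the work surface, if the arm or the gripper's body presses on something with over 40 N, if the wrist force passes 120 N, or if a joint passes its speed limit or range.

## Working session

There is one attempt and no reset: what is moved stays moved. The work goes in short steps, Python scripts to look and compute and a tool call to move; the robot and the scene stay as the last step left them, time stands still between calls to the robot, and variables do not carry over. Pictures are saved under pics/ and viewed, and the job is handed in when it is done.

Besides the shell and the picture viewer there is one more tool, called after "Emit:" by a JSON object that holds its "op" and its "data". step_arm: Moves the arm, as the interface text tells. Its arguments: {"type":"object","properties":{"linear":{"type":"array"},"yaw":{"type":"array"},"gripper":{"type":"array"}},"required":["linear","yaw","gripper"]}

```bash
mkdir -p pics; cat > h.py <<'E'
import numpy as np, cv2
from cell import ctrl, cams
def shot(n,tag):
    d=cams.get_image(n); cv2.imwrite(f'pics/{tag}.png',cv2.cvtColor(cv2.resize(d['frame'],(768,576)),cv2.COLOR_RGB2BGR)); return d
def pts(d,mask=None):
    K=d['intrinsics'];Z=d['depth'];v,u=np.nonzero((Z>0)&(mask if mask is not None else True))
    z=Z[v,u];p=np.stack([(u-K[0,2])*z/K[0,0],(v-K[1,2])*z/K[1,1],z,np.ones_like(z)])
    return (d['cam_to_world']@p)[:3].T,u,v
E
python3 - <<'E'
from h import *
for k,v in ctrl.read_state().items(): print(k,np.round(v,3))
for n in ('scene','top'):
    d=shot(n,n+'0'); print(np.round(d['cam_to_world'],3).tolist(), d['intrinsics'][0,0])
    np.savez(n+'0.npz',**d)
    for t in ['tote','tote_handle','cap_1_center','near_vial','small_bottle','lidded_cup','felt_pen','photometer','measuring_cup']:
        for r in cams.regions_of(n,t):
            P,_,_=pts(d,r['pixels'])
            if len(P): print(n,t,round(r['conf'],2),r['pixel'],len(P),np.round(np.median(P,0)),np.round(np.percentile(P,2,axis=0)),np.round(np.percentile(P,98,axis=0)))
E
```

```text
clock 0.0
qpos [ 1.233  0.629  0.038  1.518 -0.027  0.996 -0.02 ]
qd [-0.002  0.     0.    -0.001 -0.002  0.    -0.001]
tau [ 1.0000e-03 -5.6339e+01  1.2260e+00 -1.9344e+01  1.1000e-02  1.1000e-02
 -0.0000e+00]
eef_pos [ 174.416 -625.548  255.399]
tool_rot [-3.142e+00  2.000e-03 -1.299e+00]
force [0.407 0.435 0.735]
torque [0.014 0.019 0.023]
width 85.36
[[-0.466, -0.656, 0.593, -22.283], [-0.885, 0.352, -0.306, 221.421], [-0.008, -0.667, -0.745, 781.461], [0.0, 0.0, 0.0, 1.0]] 347.6473097875279
scene tote 0.83 [235.4, 232.2] 3132 [476.  29.  17.] [411. -57.   3.] [533. 109. 122.]
scene tote 0.8 [334.8, 245.2] 3488 [ 318. -174.   11.] [ 226. -259.    3.] [409. -82. 122.]
scene tote_handle 0.7 [236.3, 231.4] 3277 [476.  29.  16.] [411. -58.   2.] [534. 109. 122.]
scene tote_handle 0.59 [338.1, 245.1] 3525 [ 318. -174.   11.] [ 226. -261.    3.] [409. -82. 122.]
scene cap_1_center 0.52 [263.5, 232.3] 63 [450. -35.  16.] [442. -48.   6.] [462. -26.  21.]
scene near_vial 0.58 [223.6, 201.8] 169 [571.  32.  50.] [566.  21.  10.] [589.  42.  69.]
scene small_bottle 0.53 [345.8, 161.7] 244 
[... 742 characters left out ...]
   1.] [535. 109. 123.]
top tote_handle 0.65 [271.1, 257.6] 1493 [ 348. -151.    9.] [ 274. -223.    0.] [415. -80. 123.]
top tote_handle 0.65 [319.4, 235.2] 87 [ 450. -302.   14.] [ 427. -326.    4.] [ 472. -278.   20.]
top tote_handle 0.6 [222.7, 216.1] 1877 [481.  25.  10.] [413. -57.   1.] [535. 108. 123.]
top small_bottle 0.67 [344.0, 211.4] 187 [ 544. -375.   53.] [ 535. -401.   -2.] [ 582. -361.   79.]
top lidded_cup 0.58 [151.5, 207.5] 363 [461. 265.  68.] [442. 242.   8.] [497. 297.  75.]
top felt_pen 0.55 [319.1, 234.6] 70 [ 452. -301.   15.] [ 429. -323.   10.] [ 470. -280.   20.]
top measuring_cup 0.65 [305.0, 172.7] 757 [ 688. -228.   72.] [ 619. -269.    9.] [ 707. -186.  115.]
```

View pics/scene0.png

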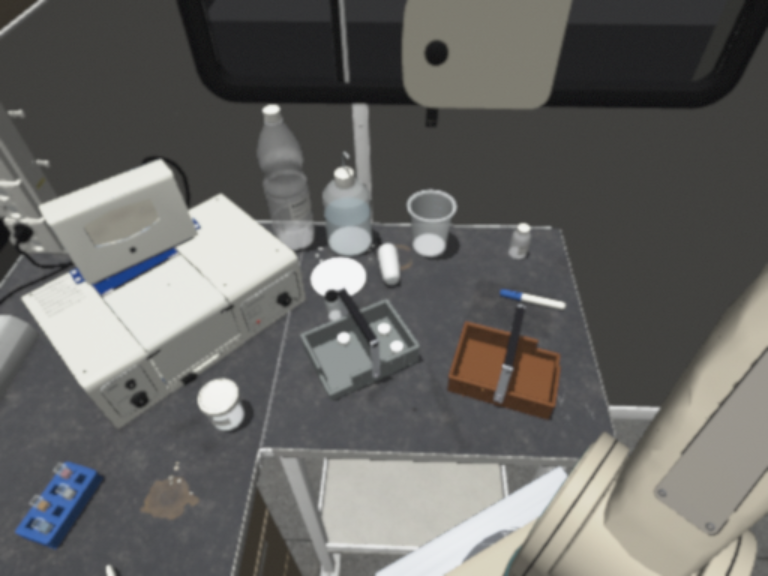

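View pics/top0.png

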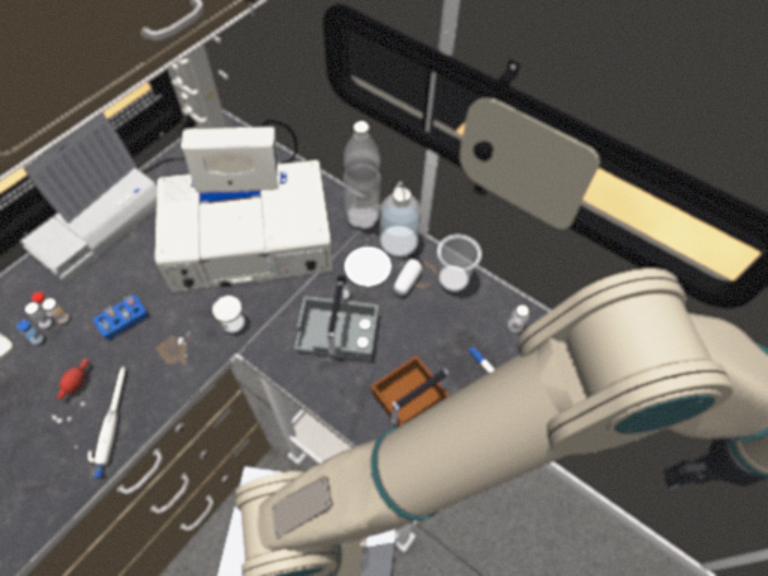

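```bash
python3 - <<'E'
from h import *
S=dict(np.load('scene0.npz'));T=dict(np.load('top0.npz'))
a=cv2.resize(S['frame'][185:275,190:290],(600,540),interpolation=cv2.INTER_CUBIC)
b=cv2.resize(T['frame'][170:260,180:280],(600,540),interpolation=cv2.INTER_CUBIC)
cv2.imwrite('pics/cropS.png',a[:,:,::-1]);cv2.imwrite('pics/cropT.png',b[:,:,::-1])
for n,d in (('s',S),('t',T)):
    P,u,v=pts(d)
    box=(P[:,0]>380)&(P[:,0]<560)&(P[:,1]>-80)&(P[:,1]<130)
    m=box&(P[:,2]>108)&(P[:,2]<130)
    Q=P[m]; c,(w),ang=cv2.minAreaRect(Q[:,:2].astype(np.float32)); print(n,'bar',len(Q),c,w,ang,np.median(Q[:,2]))
    m=box&(P[:,2]>30)&(P[:,2]<48); Q=P[m]
    print('wall',len(Q),cv2.minAreaRect(Q[:,:2].astype(np.float32)))
    # heightmap
    H=np.zeros((60,60));
    for x,y,z in P[box]:
        i=int((x-380)/4);j=int((y+90)/4)
        if z<60:H[i,j]=max(H[i,j],z)
    if 1:
        im=cv2.applyColorMap((np.clip(H/50,0,1)*255).astype(np.uint8)[::-1,::-1],cv2.COLORMAP_JET)
        cv2.imwrite(f'pics/h{n}.png',cv2.resize(im,(480,480),interpolation=0))
E
```

```text
s bar 305 (473.3869323730469, 24.547218322753906) (129.15623474121094, 14.313417434692383) 0.3020535707473755 120.77718514007131
wall 515 ((471.4338073730469, 24.303905487060547), (128.8481903076172, 172.68328857421875), 0.5947943329811096)
t bar 179 (474.8782958984375, 26.05927848815918) (127.71723937988281, 14.279123306274414) 0.3142729699611664 121.21390827607775
wall 255 ((473.7958984375, 26.390464782714844), (172.27508544921875, 127.16727447509766), 89.9514389038086)
```

View pics/cropS.png

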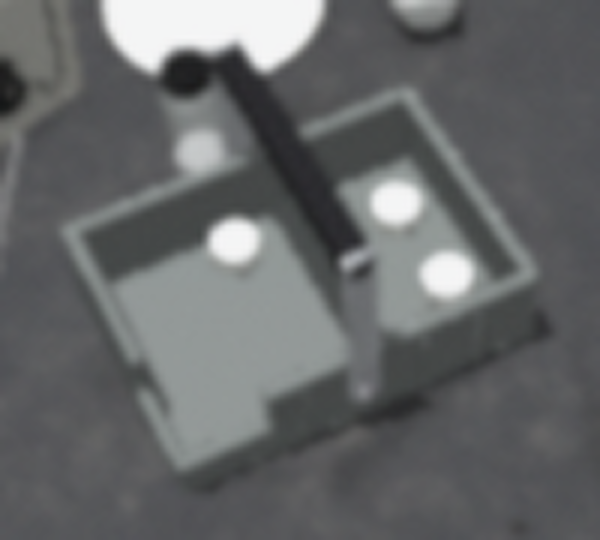

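View pics/cropT.png

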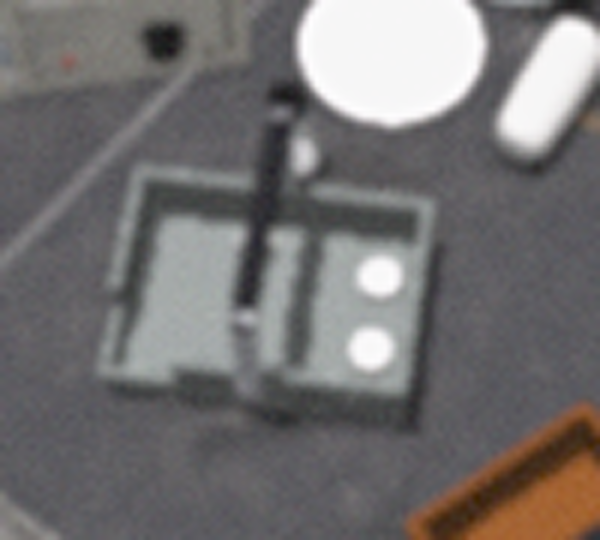

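View pics/hs.png

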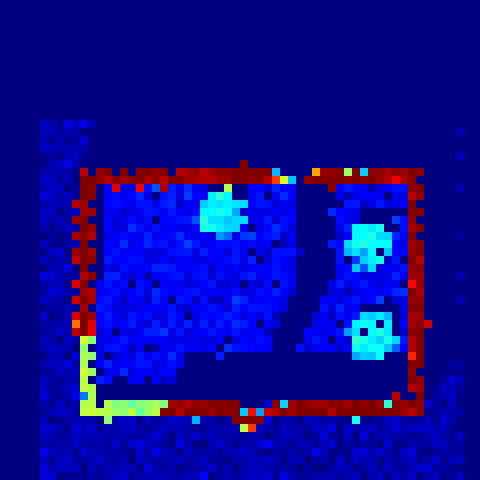

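Emit:
{"op": "step_arm", "data": {"linear": [[0,0,-40],[0,0,-80],[0,0,-120],[0,0,-160],[0,0,-200],[0,0,-240],[0,0,-280],[0,0,-320]], "yaw": [0,0,0,0,0,0,0,0], "gripper": [1,1,1,1,1,1,1,1]}}

```text
clock: 1.67
eef_pos: [174.3, -625.4, 578.9]
tool_rot: [-3.142, -0.001, -1.299]
force: [0.6, -2.2, -0.0]
width: 85.2
```

```bash
python3 - <<'E'
from h import *
s=ctrl.read_state();print([ (k,np.round(s[k],3).tolist()) for k in ('clock','qpos','eef_pos','tool_rot','force')])
E
```

```text
[('clock', 1.667), ('qpos', [1.229, 0.514, 0.06, 0.846, -0.03, 1.782, -0.024]), ('eef_pos', [174.292, -625.413, 578.888]), ('tool_rot', [-3.142, -0.001, -1.299]), ('force', [0.603, -2.168, -0.029])]
```

Emit:
{"op": "step_arm", "data": {"linear": [[0,0,-40],[0,0,-80],[0,0,-120],[0,0,-160],[0,0,-200],[0,0,-200]], "yaw": [0,0,0,0,0,0], "gripper": [1,1,1,1,1,1]}}

```text
clock: 2.17
eef_pos: [163.5, -586.7, 679.5]
tool_rot: [-3.141, -0.044, -1.299]
force: [-0.5, -0.0, 0.1]
width: 85.2
```

```bash
python3 - <<'E'
from h import *
s=ctrl.read_state();print([ (k,np.round(s[k],3).tolist()) for k in ('clock','qpos','eef_pos','tool_rot','force')])
E
```

```text
[('clock', 2.167), ('qpos', [1.177, 0.469, 0.195, 0.653, -0.099, 1.981, 0.009]), ('eef_pos', [163.533, -586.69, 679.501]), ('tool_rot', [-3.141, -0.044, -1.299]), ('force', [-0.483, -0.013, 0.143])]
```

Emit:
{"op": "step_arm", "data": {"linear": [[0,0,-40],[0,0,-80],[0,0,-120],[0,0,-160],[0,0,-200],[0,0,-240],[0,0,-280],[0,0,-280]], "yaw": [0,0,0,0,0,0,0,0], "gripper": [1,1,1,1,1,1,1,1]}}

```text
clock: 2.83
eef_pos: [146.3, -525.0, 725.3]
tool_rot: [-3.141, -0.089, -1.299]
force: [0.9, -0.5, 0.2]
width: 85.7
```

```bash
cat > st.py <<'E'
from h import *
from scipy.spatial.transform import Rotation as R
s=ctrl.read_state();print([ (k,np.round(s[k],3).tolist()) for k in ('clock','qpos','eef_pos','tool_rot','force','width')])
M=R.from_euler('xyz',s['tool_rot']).as_matrix();p=s['eef_pos']
az=np.arctan2(p[1],p[0]);print('tilt deg',np.degrees(np.arccos(-M[2,2])),'z axis',M[:,2].round(3),'r',np.hypot(p[0],p[1]),'az',np.degrees(az))
E
python3 st.py
```

```text
[('clock', 2.833), ('qpos', [1.148, 0.33, 0.194, 0.746, -0.071, 1.981, -0.002]), ('eef_pos', [146.337, -525.001, 725.316]), ('tool_rot', [-3.141, -0.089, -1.299]), ('force', [0.863, -0.538, 0.189]), ('width', 85.735)]
tilt deg 5.104150016658524 z axis [ 0.024 -0.086 -0.996] r 545.0147045158487 az -74.42489725685691
```

```bash
cat > model.py <<'E'
import numpy as np
from scipy.optimize import minimize, least_squares
# planar: q2,q4,q6 ; fit L1,L2,L3,h,off using recorded states
D=[((.629,1.518,.996),(649.4,255.4)),((.514,.846,1.782),(649.2,578.9)),((.469,.653,1.981),(609.05,679.5)),((.33,.746,1.981),(545.0,725.3))]
def fk(q,P):
    L1,L2,L3,h,e=P; a,b,c=q[0],q[0]+q[1],q[0]+q[1]+q[2]
    return np.array([L1*np.sin(a)+L2*np.sin(b)+L3*np.sin(c)+e, h+L1*np.cos(a)+L2*np.cos(b)+L3*np.cos(c)])
f=lambda P:np.concatenate([fk(q,P)-np.array(x) for q,x in D[:]])
if __name__=='__main__':
    s=least_squares(f,[555,383,300,315,0]);print(s.x,f(s.x))
E
python3 model.py
```

```text
[558.41480572 384.76374037 316.19174748 329.44441447  -1.57352214] [-0.24406749 -0.24014581 -0.10284945  1.1192821   0.6371329  -0.95249268
 -0.29021596  0.0733564 ]
```

```bash
cat >> model.py <<'E'
P=[558.4,384.8,316.2,329.4,-1.6]
lo=[-.37,.18,.23];hi=[2.12,2.47,1.981]
def opt(t,w,q0=(.5,.7,1.9)):
    t=np.array(t)
    g=lambda q: np.concatenate([(fk(q,P)-t)/1000, [w*(sum(q)-np.pi)]])
    s=least_squares(g,q0,bounds=(lo,hi),xtol=1e-12,ftol=1e-12)
    return s.x,fk(s.x,P),np.pi-s.x.sum()
if __name__=='__main__':
    for w in (.3,.5,.7,1,1.5,2):
        for t in ((650,776),(650,1056)): print(w,t,[np.round(a,3) for a in opt(t,w)])
E
python3 model.py
```

```text
[558.41480572 384.76374037 316.19174748 329.44441447  -1.57352214] [-0.24406749 -0.24014581 -0.10284945  1.1192821   0.6371329  -0.95249268
 -0.29021596  0.0733564 ]
0.3 (650, 776) [array([0.471, 0.497, 1.981]), array([629.169, 735.059]), np.float64(0.193)]
0.3 (650, 1056) [array([0.382, 0.189, 1.981]), array([590.601, 908.345]), np.float64(0.589)]
0.5 (650, 776) [array([0.462, 0.583, 1.981]), array([616.432, 708.52 ]), np.float64(0.116)]
0.5 (650, 1056) [array([0.337, 0.463, 1.981]), array([570.488, 828.833]), np.float64(0.361)]
0.7 (650, 776) [array([0.458, 0.63 , 1.981]), array([609.263, 693.449]), np.float64(0.073)]
0.7 (650, 1056) [array([0.325, 0.607, 1.981]), array([557.169, 780.243]), np.float64(0.229)]
1 (650, 776) [array([0.457, 0.663, 1.981]), array([603.904, 682.219]), np.float64(0.041)]
1 (650, 1056) [array([0.322, 0.711, 1.981]), array([545.686, 742.891]), np.float64(0.128)]
1.5 (650, 776) [array([0.456, 0.685, 1.981]), array([600.363, 674.846]), np.float64(0.019)]
1.5 (650, 1056) [array([0.322, 0.777, 1.981]), array([537.331, 718.314]), np.float64(0.061)]
2 (650, 776) [array([0.456, 0.693, 1.981]), array([598.981, 671.98 ]), np.float64(0.011)]
2 (650, 1056) [array([0.323, 0.802, 1.981]), array([533.913, 708.847]), np.float64(0.035)]
```

```bash
python3 - <<'E'
from model import *
for w in (1.0,):
  for r in (500,700,900,1200,1600):
    for z in (100,400,700,1000,1300,1600):
        best=opt((r,z),w)
        print(r,z,np.round(best[0],2),np.round(best[1]),round(np.degrees(best[2]),1))
  for r in (-400,-200,0,200):
    for z in (-300,0,300):
        best=opt((r,z),w,(.3,2.2,.6)); print(r,z,np.round(best[0],2),np.round(best[1]),round(np.degrees(best[2]),1))
E
```

```text
500 100 [0.67 2.06 0.42] [500. 100.] -0.0
500 400 [0.27 1.71 1.17] [500. 400.] -0.0
500 700 [0.27 0.91 1.97] [500. 700.] 0.0
500 1000 [0.17 0.9  1.98] [458. 752.] 5.5
500 1300 [0.12 0.85 1.98] [441. 793.] 11.3
500 1600 [0.09 0.77 1.98] [433. 834.] 17.1
700 100 [0.87 1.48 0.79] [700. 100.] -0.0
700 400 [0.62 1.13 1.39] [700. 400.] -0.0
700 700 [0.58 0.55 1.98] [662. 643.] 1.5
700 1000 [0.4  0.65 1.98] [584. 724.] 6.7
700 1300 [0.3  0.65 1.98] [541. 778.] 12.1
700 1600 [0.24 0.62 1.98] [514. 824.] 17.6
900 100 [1.24 0.58 1.32] [900. 100.] 0.0
900 400 [1.09 0.18 1.86] [865. 385.] 0.6
900 700 [0.81 0.28 1.98] [767. 574.] 3.7
900 1000 [0.6  0.42 1.98] [684. 681.] 8.2
900 1300 [0.46 0.47 1.98] [628. 752.] 13.2
900 1600 [0.37 0.47 1.98] [588. 806.] 18.3
1200 100 [1.42 0.18 1.46] [960.  82.] 4.4
1200 400 [1.18 0.18 1.69] [920. 308.] 5.2
1200 700 [0.97 0.18 1.88] [846. 492.] 6.8
1200 1000 [0.81 0.18 1.98] [777. 618.] 10.1
1200 1300 [0.67 0.23 1.98] [727. 701.] 14.9
1200 1600 [0.56 0.26 1.98] [681. 768.] 19.5
1600 100 [1.44 0.18 1.33] [996.  68.] 10.9
1600 400 [1.25 0.18 1.5 ] [974. 245.] 11.7
1600 700 [1.08 0.18 1.65] [929. 402.] 13.1
1600 1000 [0.93 0.18 1.77] [871. 532.] 15.0
1600 1300 [0.8  0.18 1.86] [810. 633.] 17.2
1600 1600 [0.69 0.18 1.93] [754. 712.] 19.9
-400 -300 [0.71 2.47 0.23] [263.  62.] -15.6
-400 0 [-0.37  2.47  1.18] [ 85. 343.] -7.9
-400 300 [-0.37  2.47  1.19] [ 82. 343.] -8.5
-200 -300 [0.67 2.47 0.23] [275.  75.] -12.9
-200 0 [-0.37  2.47  1.13] [102. 341.] -4.9
-200 300 [-0.37  2.47  1.13] [ 99. 341.] -5.3
0 -300 [0.62 2.47 0.23] [286.  88.] -10.4
0 0 [0.54 2.47 0.23] [304. 112.] -5.8
0 300 [-0.37  2.47  1.08] [117. 340.] -2.1
200 -300 [1.32 1.79 0.23] [ 489. -225.] -11.3
200 0 [0.5  2.47 0.23] [313. 124.] -3.6
200 300 [-0.14  2.47  0.81] [200. 301.] -0.0
```

Emit:
{"op": "step_arm", "data": {"linear": [[0,0,-600],[0,0,-600],[0,0,-600],[0,0,-600],[0,0,-600],[0,0,-600],[0,0,-600],[0,0,-600]], "yaw": [0,0,0,0,0,0,0,0], "gripper": [1,1,1,1,1,1,1,1]}}

```text
clock: 3.5
eef_pos: [125.5, -450.2, 763.0]
tool_rot: [-3.141, -0.134, -1.299]
force: [0.8, -0.0, 0.2]
width: 85.1
```

```bash
python3 st.py
```

```text
[('clock', 3.5), ('qpos', [1.025, 0.176, 0.308, 0.859, -0.062, 1.981, -0.003]), ('eef_pos', [125.503, -450.242, 763.028]), ('tool_rot', [-3.141, -0.134, -1.299]), ('force', [0.764, -0.006, 0.153]), ('width', 85.105)]
tilt deg 7.649499355233093 z axis [ 0.036 -0.128 -0.991] r 467.40671642482187 az -74.42436419326503
```

Emit:
{"op": "step_arm", "data": {"linear": [[0,0,0],[0,0,0]], "yaw": [0,0], "gripper": [1,1]}}

```text
clock: 3.67
eef_pos: [125.8, -450.8, 763.1]
tool_rot: [-3.141, -0.134, -1.299]
force: [0.5, -0.2, -0.2]
width: 85.4
```

```bash
python3 st.py
```

```text
[('clock', 3.667), ('qpos', [1.026, 0.177, 0.307, 0.857, -0.062, 1.98, -0.003]), ('eef_pos', [125.753, -450.765, 763.137]), ('tool_rot', [-3.141, -0.134, -1.299]), ('force', [0.473, -0.183, -0.188]), ('width', 85.399)]
tilt deg 7.690286954011144 z axis [ 0.036 -0.129 -0.991] r 467.9771618368533 az -74.4121337643824
```

```bash
python3 - <<'E'
from h import *
A=[]
for n in('scene','top'):
    d=dict(np.load(n+'0.npz'));A.append(pts(d)[0])
P=np.vstack(A)
az=np.degrees(np.arctan2(P[:,1],P[:,0]));r=np.hypot(P[:,0],P[:,1])
print('maxz by az (rows) r bins 200..1300 step100')
for a in range(-90,140,15):
    print(a,[ (int(np.percentile(P[m,2],99)) if (m:=(az>=a)&(az<a+15)&(r>=b)&(r<b+100)).sum()>5 else None) for b in range(200,1300,100)])
E
```

```text
maxz by az (rows) r bins 200..1300 step100
-90 [827, 840, 793, 350, 482, -838, -836, -837, -267, -347, -540]
-75 [825, 838, 793, 350, 482, -835, 303, 176, -132, None, None]
-60 [3, 4, 4, 3, -833, 672, 546, 440, None, None, None]
-45 [49, 121, 121, 17, 76, 773, 329, None, None, None, None]
-30 [27, 123, 51, 6, 113, 707, 329, None, None, None, None]
-15 [5, 49, 50, 50, 43, 633, 602, 271, None, None, None]
0 [5, 5, 123, 122, 134, 277, 570, 507, 463, None, None]
15 [None, 5, 5, 71, 692, 667, 578, 262, 456, 422, 305]
30 [4, None, 5, 71, 754, 135, 135, 214, 242, 159, 154]
45 [4, None, 5, 630, 648, 65, 71, 242, 152, None, None]
60 [None, -841, 28, 27, 44, 67, 64, 7, None, None, None]
75 [None, -834, 17, 7, 7, 5, None, None, None, None, None]
90 [None, -840, 5, 6, 2, None, None, None, None, None, None]
105 [None, None, None, None, None, None, None, None, None, None, None]
120 [None, None, None, None, None, None, None, None, None, None, None]
135 [None, None, None, None, None, None, None, None, None, None, None]
```

```bash
python3 - <<'E'
from h import *
A=[]
for n in('scene','top'):
    d=dict(np.load(n+'0.npz'));A.append(pts(d)[0])
P=np.vstack(A)
for zl,zh in((150,350),(350,600),(600,900)):
    print(zl,zh)
    Q=P[(P[:,2]>zl)&(P[:,2]<zh)]
    print('     y:',list(range(800,-900,-100)))
    for x in range(1000,-300,-100):
        print(x,''.join('%5d'%(((Q[:,0]>=x)&(Q[:,0]<x+100)&(Q[:,1]>=y)&(Q[:,1]<y+100)).sum()) for y in range(800,-900,-100)))
E
```

```text
150 350
     y: [800, 700, 600, 500, 400, 300, 200, 100, 0, -100, -200, -300, -400, -500, -600, -700, -800]
1000     0    0    4  411 1333 3118 2642    0   29    0    0    0    0    0    0    0    0
900     0    0    6    0  610    0  718 3532 1692   98   10    0    0    0    0    0    0
800     0    0  368    0    7  177  551   87 1741 3362  905    0    0    0    0    0    0
700     1   65  785    0  123 3771 2820    0 1318  858 3105 2832   11   37    1    0    0
600    20  455   29    0    0    0    0    0    0    5    0  834 3676 2610  183   89    0
500     0    0    0    0    0    0    0    0    0    0    0    0    0 1475 3535 1453  193
400     0    0    0    0    0    0    0    0    0    0    0    0    0    0    0 2256 2825
300     0    0    0    0    0    0    0    0    0    0    0    0    0    0    0    0    0
200     0    0    0    0    0    0    0    0    0    0    0    0    0    0    0    0    0
100     0    0    0    0    0    0    0    0    0    0    0    0    0    0  427   44    0
0     0    0    0    0    0    0    0    0  449   10    0    0    0    0    0    0    0
-10
[... 2036 characters left out ...]
    0    0 3165    0    0    0    0    0    0    0 1639 3081    6    0
400     0    0    0    0 1924 1279    0    0    0    0    0    0    0    0    0    0    0
300     0    0    0    0   52    0    0    0    0    0    0    0    0    0    0    0    0
200     0    0    0    0    0    0    0    0    0    0    0    0    0    0    0    0    0
100     0    0    0    0    0    0    0    0    0    0    4 2620 1795  356    0    0    0
0     0    0    0    0    0    0    0    0    0    0 3218 8538 4398  884    0    0    0
-100     0    0    0    0    0    0    0    0    0    0    0    0    0    0    0    0    0
-200     0    0    0    0    0    0    0    0    0    0    0    0    0    0    0    0    0
```

```bash
python3 - <<'E'
from model import *
q2=np.linspace(-.37,2.12,500);q4=np.linspace(.18,2.47,500)
a,b=np.meshgrid(q2,q4)
def rmin(th,z):
    q6=np.pi-th-a-b
    ok=(q6>.23)&(q6<1.98)
    p=fk((a,b,q6),P); ok&=abs(p[1]-z)<4
    if not ok.any(): return None
    i=np.argmin(np.where(ok,p[0],1e9)); return round(p[0].flat[i]),np.round([a.flat[i],b.flat[i],q6.flat[i]],2).tolist()
for z in range(100,850,75): print(z,[rmin(np.radians(t),z) for t in (7.7,5.2,0)])
E
```

```text
100 [(514, [0.64, 2.13, 0.23]), (475, [0.62, 2.19, 0.23]), (396, [0.59, 2.32, 0.23])]
175 [(378, [0.36, 2.41, 0.23]), (338, [0.34, 2.47, 0.24]), (309, [0.33, 2.47, 0.34])]
250 [(300, [0.08, 2.47, 0.46]), (285, [0.07, 2.47, 0.51]), (255, [0.07, 2.47, 0.6])]
325 [(201, [-0.28, 2.47, 0.81]), (184, [-0.29, 2.47, 0.87]), (153, [-0.3, 2.47, 0.97])]
400 [(197, [-0.37, 2.31, 1.06]), (184, [-0.37, 2.31, 1.11]), (156, [-0.37, 2.3, 1.21])]
475 [(218, [-0.37, 2.11, 1.27]), (205, [-0.37, 2.11, 1.31]), (176, [-0.37, 2.1, 1.41])]
550 [(223, [-0.37, 1.9, 1.48]), (209, [-0.37, 1.89, 1.53]), (181, [-0.37, 1.89, 1.62])]
625 [(212, [-0.37, 1.7, 1.68]), (198, [-0.37, 1.69, 1.73]), (170, [-0.37, 1.69, 1.82])]
700 [(186, [-0.37, 1.49, 1.88]), (171, [-0.37, 1.49, 1.93]), (179, [-0.32, 1.48, 1.98])]
775 [(331, [-0.07, 1.1, 1.98]), None, None]
```

```bash
cat > tt.py <<'E'
import sys
from h import *
from scipy.spatial.transform import Rotation as R
s=ctrl.read_state();M=R.from_euler('xyz',s['tool_rot']).as_matrix()
for a in sys.argv[1:]:
    t=np.array([float(x) for x in a.split(',')]); print(a,(M.T@(t-s['eef_pos'])).round(1))
E
python3 tt.py 140,-498,110 90,-320,10
```

```text
140,-498,110 [-38.5  -0.8 653.9]
90,-320,10 [-2.351e+02 -4.000e-01  7.282e+02]
```

Emit:
{"op": "step_arm", "data": {"linear": [[-2,0,40],[-5,0,81],[-8,0,122],[-10,0,163],[-12,0,204],[-15,0,245],[-17,0,286],[-19,0,327]], "yaw": [0,0,0,0,0,0,0,0], "gripper": [1,1,1,1,1,1,1,1]}}

```text
clock: 4.33
eef_pos: [132.4, -474.6, 434.3]
tool_rot: [-3.141, -0.134, -1.299]
force: [0.5, -0.8, 1.0]
width: 85.6
```

Emit:
{"op": "step_arm", "data": {"linear": [[-2,0,40],[-5,0,81],[-8,0,122],[-10,0,163],[-12,0,204],[-15,0,245],[-17,0,286],[-19,0,327]], "yaw": [0,0,0,0,0,0,0,0], "gripper": [1,1,1,1,1,1,1,1]}}

```text
clock: 5.0
eef_pos: [139.2, -498.7, 107.5]
tool_rot: [-3.141, -0.134, -1.299]
force: [0.6, -0.1, 0.1]
width: 85.6
```

```bash
python3 st.py
```

```text
[('clock', 5.0), ('qpos', [1.164, 0.643, 0.111, 2.129, -0.249, 0.246, 0.187]), ('eef_pos', [139.199, -498.732, 107.525]), ('tool_rot', [-3.141, -0.134, -1.299]), ('force', [0.642, -0.13, 0.117]), ('width', 85.588)]
tilt deg 7.663778744915598 z axis [ 0.036 -0.128 -0.991] r 517.7929184591042 az -74.40531250741319
```

Emit:
{"op": "step_arm", "data": {"linear": [[-41,0,6],[-82,0,12],[-120,0,15]], "yaw": [0,0,0], "gripper": [1,1,1]}}

```text
clock: 5.25
eef_pos: [132.6, -456.8, 96.9]
tool_rot: [-3.129, -0.11, -1.297]
force: [0.7, -0.2, 0.9]
width: 85.3
```

```bash
python3 st.py
```

```text
[('clock', 5.25), ('qpos', [1.048, 0.655, 0.271, 2.226, -0.806, 0.239, 0.742]), ('eef_pos', [132.597, -456.843, 96.925]), ('tool_rot', [-3.129, -0.11, -1.297]), ('force', [0.676, -0.195, 0.922]), ('width', 85.32)]
tilt deg 6.336990516822467 z axis [ 0.042 -0.102 -0.994] r 475.6971951429057 az -73.81483240588604
```

Emit:
{"op": "step_arm", "data": {"linear": [[-41,0,6],[-82,0,12],[-120,0,15]], "yaw": [0,0,0], "gripper": [1,1,1]}}

```text
clock: 5.5
eef_pos: [112.1, -383.6, 105.4]
tool_rot: [-3.131, -0.069, -1.287]
force: [0.2, 0.5, 0.3]
width: 85.4
```

```bash
python3 st.py
```

```text
[('clock', 5.5), ('qpos', [0.979, 0.608, 0.352, 2.383, -1.096, 0.233, 1.055]), ('eef_pos', [112.096, -383.569, 105.385]), ('tool_rot', [-3.131, -0.069, -1.287]), ('force', [0.188, 0.467, 0.31]), ('width', 85.359)]
tilt deg 4.014671149695793 z axis [ 0.029 -0.064 -0.998] r 399.6135209033176 az -73.70927469556108
```

Emit:
{"op": "step_arm", "data": {"linear": [[-30,0,25],[-60,0,50],[-90,0,75],[-90,0,75]], "yaw": [0,0,0,0], "gripper": [1,1,1,1]}}

```text
clock: 5.83
eef_pos: [105.5, -358.1, 98.9]
tool_rot: [-3.129, -0.026, -1.296]
force: [0.8, -0.2, 0.7]
width: 85.4
```

```bash
python3 st.py
```

```text
[('clock', 5.833), ('qpos', [0.985, 0.617, 0.342, 2.418, -1.1, 0.233, 1.055]), ('eef_pos', [105.491, -358.147, 98.948]), ('tool_rot', [-3.129, -0.026, -1.296]), ('force', [0.811, -0.233, 0.7]), ('width', 85.446)]
tilt deg 1.6496790780440258 z axis [ 0.019 -0.021 -1.   ] r 373.36018209983484 az -73.5879120137351
```

```bash
python3 tt.py 105.5,-358,270 474.5,25.5,250
```

```text
105.5,-358,270 [   4.3   -2.2 -171. ]
474.5,25.5,250 [-265.  -461.4 -152. ]
```

Emit:
{"op": "step_arm", "data": {"linear": [[1,0,-41],[2,-1,-82],[3,-2,-123],[4,-2,-164],[-15,-38,-170],[-35,-72,-168],[-55,-106,-167],[-75,-140,-165]], "yaw": [0.05,0.1,0.15,0.2,0.27,0.27,0.27,0.27], "gripper": [1,1,1,1,1,1,1,1]}}

```text
clock: 6.5
eef_pos: [204.0, -259.2, 265.8]
tool_rot: [-3.12, -0.025, -1.568]
force: [1.7, -0.1, -0.4]
width: 85.4
```

```bash
python3 st.py;python3 tt.py 474.5,25.5,230
```

```text
[('clock', 6.5), ('qpos', [-0.145, 0.332, 1.264, 2.344, -0.501, 0.724, -0.087]), ('eef_pos', [204.003, -259.212, 265.811]), ('tool_rot', [-3.12, -0.025, -1.568]), ('force', [1.673, -0.079, -0.406]), ('width', 85.442)]
tilt deg 1.8919464645536441 z axis [ 0.022 -0.025 -0.999] r 329.8607691514801 az -51.79687078943737
474.5,25.5,230 [-284.6 -270.7   34.7]
```

Emit:
{"op": "step_arm", "data": {"linear": [[-28,-30,0],[-57,-57,0],[-86,-84,0],[-115,-111,0],[-144,-138,5],[-173,-165,10],[-202,-192,15],[-231,-219,20]], "yaw": [0,0,0,0,0,0,0,0], "gripper": [1,1,1,1,1,1,1,1]}}

```text
clock: 7.17
eef_pos: [422.6, -24.8, 243.9]
tool_rot: [-3.121, -0.022, -1.564]
force: [0.4, -1.2, 0.7]
width: 85.4
```

```bash
python3 st.py;python3 tt.py 474.5,25.5,210 474.5,25.5,118
```

```text
[('clock', 7.167), ('qpos', [-0.798, 0.572, 1.174, 2.163, -0.711, 0.843, -0.749]), ('eef_pos', [422.626, -24.819, 243.94]), ('tool_rot', [-3.121, -0.022, -1.564]), ('force', [0.377, -1.198, 0.744]), ('width', 85.37)]
tilt deg 1.7148885682814659 z axis [ 0.021 -0.022 -1.   ] r 423.3543722818208 az -3.3608174774724846
474.5,25.5,210 [-50.7 -51.5  33.9]
474.5,25.5,118 [-52.7 -49.6 125.9]
```

Emit:
{"op": "step_arm", "data": {"linear": [[-28,-28,10],[-51,-51,20],[-51,-51,50],[-52,-50,85],[-53,-50,115],[-53,-50,126],[-53,-50,126]], "yaw": [0,0,0,0,0,0,0], "gripper": [1,1,1,1,1,1,1]}}

```text
clock: 7.75
eef_pos: [472.0, 24.0, 115.6]
tool_rot: [-3.126, -0.022, -1.565]
force: [-0.7, -0.1, 1.0]
width: 85.1
```

```bash
python3 st.py; python3 - <<'E'
from h import *
d=shot('scene','s1');a=cv2.resize(d['frame'][165:295,170:310],(760,700)[:2]);cv2.imwrite('pics/s1c.png',cv2.resize(a,(640,590))[:,:,::-1])
E
```

```text
[('clock', 7.75), ('qpos', [-0.669, 0.799, 0.867, 2.152, -1.03, 0.664, -0.638]), ('eef_pos', [472.01, 23.961, 115.562]), ('tool_rot', [-3.126, -0.022, -1.565]), ('force', [-0.744, -0.127, 1.028]), ('width', 85.064)]
tilt deg 1.5253365850760456 z axis [ 0.015 -0.022 -1.   ] r 472.61825575331864 az 2.9060724904762183
```

View pics/s1.png

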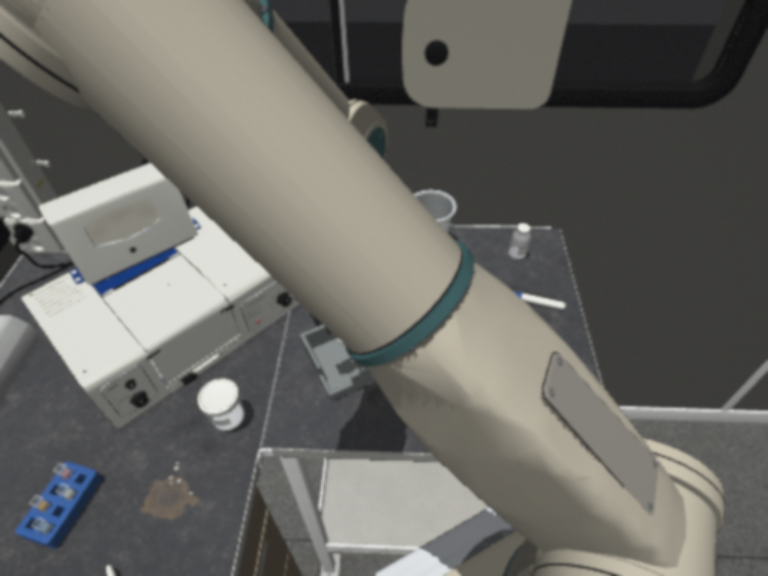

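Emit:
{"op": "step_arm", "data": {"linear": [[0,0,0],[0,0,0],[0,0,0],[0,0,0],[0,0,0],[0,0,0],[0,0,0],[0,0,0]], "yaw": [0,0,0,0,0,0,0,0], "gripper": [-1,-1,-1,-1,-1,-1,-1,-1]}}

```text
clock: 8.47
eef_pos: [473.1, 23.6, 118.4]
tool_rot: [-3.121, -0.021, -1.566]
force: [-0.2, -0.8, 4.7]
width: 13.3
```

```bash
python3 st.py; python3 - <<'E'
from h import *
d=shot('top','t1')
E
```

```text
[('clock', 8.467), ('qpos', [-0.672, 0.795, 0.872, 2.152, -1.028, 0.665, -0.638]), ('eef_pos', [473.08, 23.647, 118.446]), ('tool_rot', [-3.121, -0.021, -1.566]), ('force', [-0.155, -0.802, 4.743]), ('width', 13.254)]
tilt deg 1.6933140583802508 z axis [ 0.02  -0.021 -1.   ] r 473.6706266785976 az 2.86160876055567
```

View pics/t1.png

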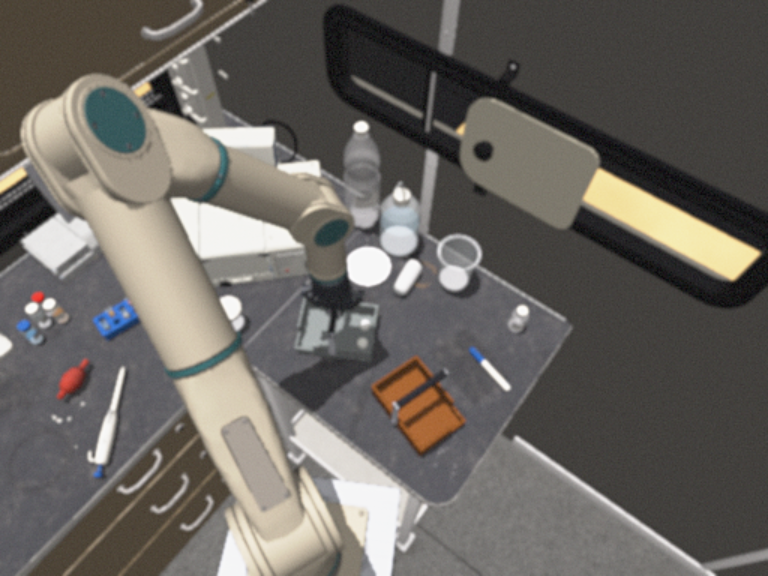

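Emit:
{"op": "step_arm", "data": {"linear": [[0,0,-8],[0,0,-18],[0,0,-30],[0,0,-45],[0,0,-60],[0,0,-75],[0,0,-90],[0,0,-100]], "yaw": [0,0,0,0,0,0,0,0], "gripper": [-1,-1,-1,-1,-1,-1,-1,-1]}}

```text
clock: 9.18
eef_pos: [470.6, 26.1, 219.1]
tool_rot: [-3.122, -0.021, -1.565]
force: [-0.1, -0.3, -3.1]
width: 12.9
```

```bash
python3 st.py;python3 tt.py 400,-100,300 300,-400,500 300,-400,700;  python3 - <<'E'
from h import *
d=shot('top','t2')
E
```

```text
[('clock', 9.183), ('qpos', [-0.817, 0.668, 1.091, 2.074, -0.781, 0.862, -0.838]), ('eef_pos', [470.553, 26.123, 219.052]), ('tool_rot', [-3.122, -0.021, -1.565]), ('force', [-0.06, -0.286, -3.123]), ('width', 12.94)]
tilt deg 1.6501235699975272 z axis [ 0.019 -0.021 -1.   ] r 471.27738073859143 az 3.1775167750730064
400,-100,300 [127.4  69.7 -79.6]
300,-400,500 [ 431.1  167.6 -275.1]
300,-400,700 [ 435.3  163.7 -475. ]
```

View pics/t2.png

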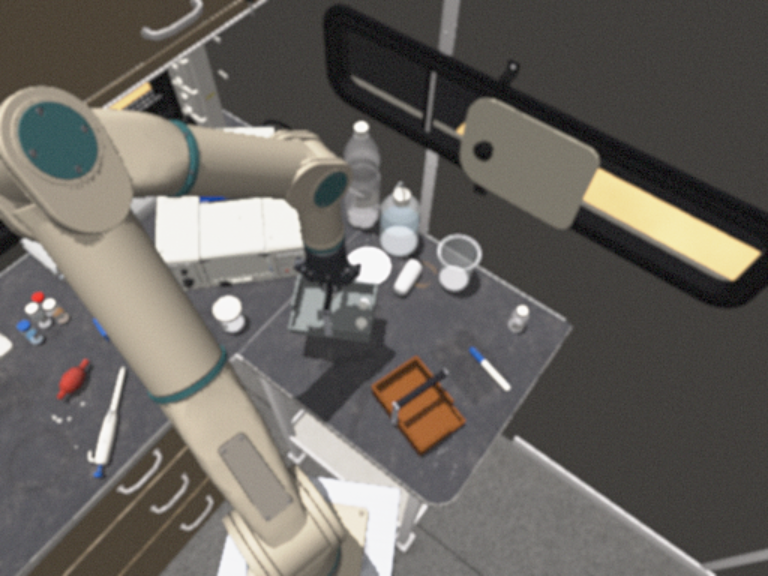

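Emit:
{"op": "step_arm", "data": {"linear": [[20,10,-10],[45,20,-25],[75,30,-40],[107,40,-55],[139,50,-70],[171,60,-85],[203,70,-100],[230,80,-115]], "yaw": [0,0,0,0,0,0,0,0], "gripper": [-1,-1,-1,-1,-1,-1,-1,-1]}}

```text
clock: 9.9
eef_pos: [388.5, -203.7, 336.8]
tool_rot: [-3.123, -0.022, -1.567]
force: [1.2, -0.2, -3.2]
width: 13.0
```

```bash
python3 st.py;python3 tt.py 350,-450,500 
```

```text
[('clock', 9.9), ('qpos', [-0.459, 0.425, 1.237, 1.995, -0.471, 1.021, -0.571]), ('eef_pos', [388.491, -203.701, 336.751]), ('tool_rot', [-3.123, -0.022, -1.567]), ('force', [1.247, -0.184, -3.195]), ('width', 12.959)]
tilt deg 1.6458107857416586 z axis [ 0.019 -0.021 -1.   ] r 438.65628766691736 az -27.669812013871542
350,-450,500 [ 249.6   36.5 -158.6]
```

Emit:
{"op": "step_arm", "data": {"linear": [[25,4,-16],[55,8,-34],[87,12,-54],[119,17,-74],[151,22,-94],[183,27,-115],[215,32,-137],[240,36,-158]], "yaw": [0,0,0,0,0,0,0,0], "gripper": [-1,-1,-1,-1,-1,-1,-1,-1]}}

```text
clock: 10.57
eef_pos: [350.9, -440.5, 498.9]
tool_rot: [-3.123, -0.021, -1.567]
force: [0.8, -0.2, -2.6]
width: 12.8
```

```bash
python3 st.py;python3 tt.py 350,-450,650 
```

```text
[('clock', 10.567), ('qpos', [0.197, 0.486, 1.126, 1.387, -0.447, 1.51, -0.275]), ('eef_pos', [350.902, -440.492, 498.919]), ('tool_rot', [-3.123, -0.021, -1.567]), ('force', [0.82, -0.215, -2.636]), ('width', 12.801)]
tilt deg 1.5926645279278704 z axis [ 0.018 -0.021 -1.   ] r 563.1745960228675 az -51.45865691790466
350,-450,650 [  12.7   -1.8 -150.8]
```

Now up to z≈640, the q6 limit, gently.

Emit:
{"op": "step_arm", "data": {"linear": [[0,0,-20],[0,0,-45],[0,0,-75],[0,0,-105],[0,0,-135],[0,0,-165]], "yaw": [0,0,0,0,0,0], "gripper": [-1,-1,-1,-1,-1,-1]}}

```text
clock: 11.07
eef_pos: [348.9, -434.6, 664.1]
tool_rot: [-3.123, -0.02, -1.565]
force: [0.3, -0.9, -2.9]
width: 13.4
```

```bash
python3 st.py
```

```text
[('clock', 11.067), ('qpos', [0.34, 0.47, 1.109, 0.912, -0.467, 1.943, -0.354]), ('eef_pos', [348.942, -434.633, 664.07]), ('tool_rot', [-3.123, -0.02, -1.565]), ('force', [0.308, -0.869, -2.86]), ('width', 13.389)]
tilt deg 1.5523635229921222 z axis [ 0.019 -0.02  -1.   ] r 557.3744985777184 az -51.24107070327308
```

Emit:
{"op": "step_arm", "data": {"linear": [[15,-12,-35],[30,-24,-70],[45,-36,-105]], "yaw": [0,0,0], "gripper": [-1,-1,-1]}}

```text
clock: 11.32
eef_pos: [358.3, -448.2, 664.7]
tool_rot: [3.132, 0.005, -1.558]
force: [0.8, -0.7, -4.4]
width: 13.0
```

```bash
python3 st.py
```

```text
[('clock', 11.317), ('qpos', [0.596, 0.435, 0.552, 0.801, -0.235, 1.963, -0.542]), ('eef_pos', [358.328, -448.229, 664.743]), ('tool_rot', [3.132, 0.005, -1.558]), ('force', [0.789, -0.735, -4.449]), ('width', 12.987)]
tilt deg 0.6188320877608502 z axis [-0.01   0.005 -1.   ] r 573.8536675907741 az -51.360050246816066
```

Emit:
{"op": "step_arm", "data": {"linear": [[15,-12,-35],[30,-24,-70],[45,-36,-105],[60,-48,-140]], "yaw": [0,0,0,0], "gripper": [-1,-1,-1,-1]}}

```text
clock: 11.65
eef_pos: [369.5, -461.3, 685.5]
tool_rot: [-3.119, -0.031, -1.556]
force: [-0.3, -0.5, -3.7]
width: 12.6
```

```bash
python3 st.py
```

```text
[('clock', 11.65), ('qpos', [0.757, 0.435, 0.213, 0.694, -0.098, 1.98, -0.648]), ('eef_pos', [369.494, -461.32, 685.524]), ('tool_rot', [-3.119, -0.031, -1.556]), ('force', [-0.304, -0.482, -3.717]), ('width', 12.575)]
tilt deg 2.202030962645993 z axis [ 0.023 -0.031 -0.999] r 591.0516827956861 az -51.30702579642247
```

Emit:
{"op": "step_arm", "data": {"linear": [[8,-6,-40],[16,-12,-80],[24,-18,-120],[32,-24,-160]], "yaw": [0,0,0,0], "gripper": [-1,-1,-1,-1]}}

```text
clock: 11.98
eef_pos: [360.5, -450.7, 710.6]
tool_rot: [-3.094, -0.068, -1.559]
force: [-0.1, 0.2, -3.0]
width: 13.3
```

Emit:
{"op": "step_arm", "data": {"linear": [[8,-6,-40],[16,-12,-80],[24,-18,-120]], "yaw": [0,0,0], "gripper": [-1,-1,-1]}}

```text
clock: 12.23
eef_pos: [353.5, -441.9, 735.1]
tool_rot: [-3.064, -0.105, -1.561]
force: [0.1, 0.8, -2.8]
width: 12.9
```

```bash
python3 st.py
```

```text
[('clock', 12.233), ('qpos', [0.75, 0.36, 0.199, 0.675, -0.077, 1.981, -0.66]), ('eef_pos', [353.547, -441.896, 735.12]), ('tool_rot', [-3.064, -0.105, -1.561]), ('force', [0.115, 0.759, -2.768]), ('width', 12.947)]
tilt deg 7.484270115452647 z axis [ 0.078 -0.104 -0.991] r 565.9219646690067 az -51.33785749052516
```

Emit:
{"op": "step_arm", "data": {"linear": [[10,-8,-40],[20,-16,-80],[30,-24,-120]], "yaw": [0,0,0], "gripper": [-1,-1,-1]}}

```text
clock: 12.48
eef_pos: [349.2, -435.7, 756.1]
tool_rot: [-3.037, -0.14, -1.564]
force: [-0.1, -0.3, -3.0]
width: 12.9
```

Emit:
{"op": "step_arm", "data": {"linear": [[12,-9,-40],[24,-18,-80],[36,-27,-120]], "yaw": [0,0,0], "gripper": [-1,-1,-1]}}

```text
clock: 12.73
eef_pos: [345.2, -431.4, 775.9]
tool_rot: [-3.009, -0.174, -1.568]
force: [0.1, 0.8, -3.3]
width: 12.9
```

Emit:
{"op": "step_arm", "data": {"linear": [[14,-11,-40],[28,-22,-80],[42,-33,-120]], "yaw": [0,0,0], "gripper": [-1,-1,-1]}}

```text
clock: 12.98
eef_pos: [343.1, -428.2, 794.4]
tool_rot: [-2.983, -0.207, -1.573]
force: [0.0, -0.4, -3.3]
width: 13.1
```

```bash
python3 st.py;  python3 - <<'E'
from h import *
d=shot('top','t3');d=shot('scene','s3')
E
```

```text
[('clock', 12.983), ('qpos', [0.724, 0.303, 0.235, 0.603, -0.084, 1.981, -0.661]), ('eef_pos', [343.057, -428.195, 794.436]), ('tool_rot', [-2.983, -0.207, -1.573]), ('force', [0.017, -0.396, -3.312]), ('width', 13.101)]
tilt deg 14.923443525286968 z axis [ 0.158 -0.203 -0.966] r 548.6700699783097 az -51.29936133153437
```

View pics/t3.png

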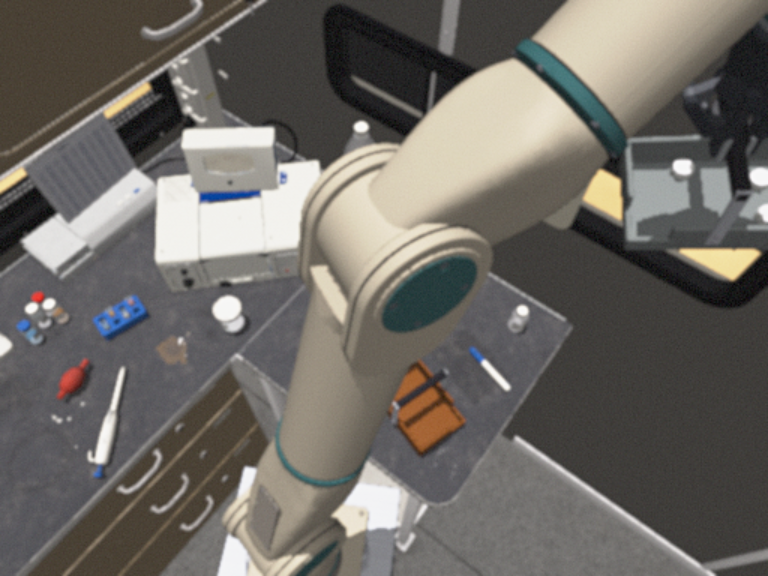

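View pics/s3.png

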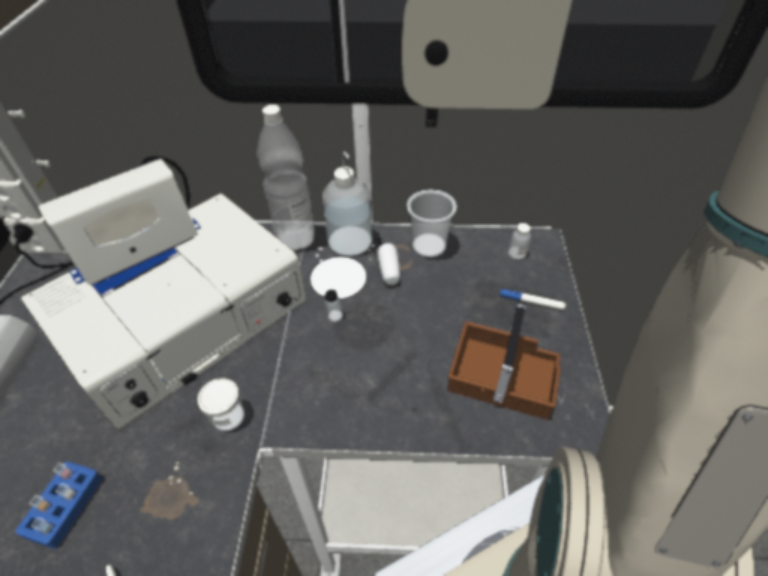

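Emit:
{"op": "step_arm", "data": {"linear": [[16,-12,-40],[32,-24,-80],[48,-36,-120]], "yaw": [0,0,0], "gripper": [-1,-1,-1]}}

```text
clock: 13.33
eef_pos: [340.9, -426.3, 812.6]
tool_rot: [-2.955, -0.24, -1.579]
force: [0.0, 0.5, -2.8]
width: 12.9
```

Emit:
{"op": "step_arm", "data": {"linear": [[16,-13,-40],[32,-26,-80],[48,-39,-120]], "yaw": [0,0,0], "gripper": [-1,-1,-1]}}

```text
clock: 13.58
eef_pos: [338.4, -421.6, 831.8]
tool_rot: [-2.926, -0.274, -1.586]
force: [-0.5, 0.7, -3.4]
width: 12.8
```

Emit:
{"op": "step_arm", "data": {"linear": [[16,-13,-40],[32,-26,-80],[48,-39,-120]], "yaw": [0,0,0], "gripper": [-1,-1,-1]}}

```text
clock: 13.83
eef_pos: [334.2, -414.7, 852.0]
tool_rot: [-2.896, -0.309, -1.595]
force: [-0.6, -0.0, -2.6]
width: 12.8
```

```bash
python3 st.py;  python3 - <<'E'
from h import *
d=shot('top','t4')
E
```

```text
[('clock', 13.833), ('qpos', [0.694, 0.261, 0.278, 0.514, -0.096, 1.981, -0.663]), ('eef_pos', [334.153, -414.743, 852.019]), ('tool_rot', [-2.896, -0.309, -1.595]), ('force', [-0.601, -0.041, -2.566]), ('width', 12.845)]
tilt deg 22.482828111042956 z axis [ 0.236 -0.301 -0.924] r 532.6069909691987 az -51.14210284503696
```

View pics/t4.png

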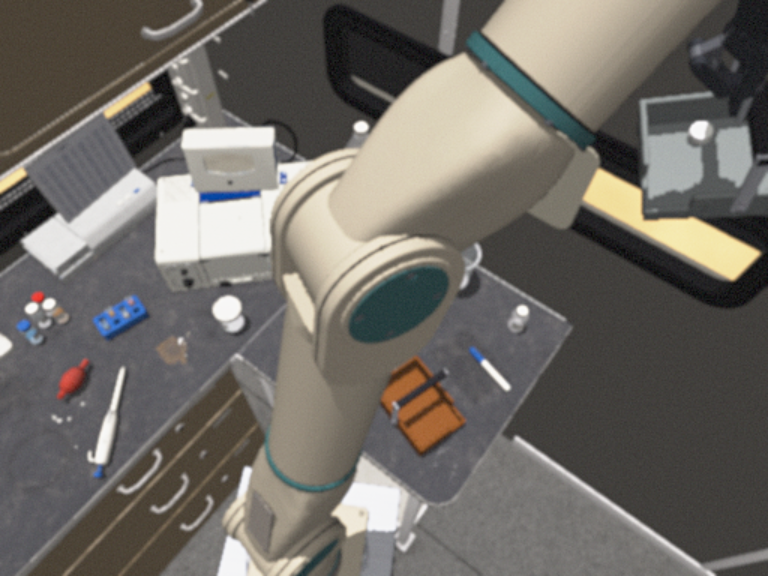

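Emit:
{"op": "step_arm", "data": {"linear": [[16,-13,-40],[32,-26,-80],[48,-39,-120]], "yaw": [0,0,0], "gripper": [-1,-1,-1]}}

```text
clock: 14.13
eef_pos: [328.4, -406.2, 871.8]
tool_rot: [-2.866, -0.342, -1.604]
force: [-0.3, -0.3, -3.2]
width: 13.1
```

Emit:
{"op": "step_arm", "data": {"linear": [[18,-14,-38],[36,-28,-76],[54,-42,-114]], "yaw": [0,0,0], "gripper": [-1,-1,-1]}}

```text
clock: 14.38
eef_pos: [323.9, -400.5, 889.9]
tool_rot: [-2.837, -0.374, -1.614]
force: [0.8, -0.4, -2.7]
width: 13.1
```

Emit:
{"op": "step_arm", "data": {"linear": [[18,-14,-38],[36,-28,-76],[54,-42,-114]], "yaw": [0,0,0], "gripper": [-1,-1,-1]}}

```text
clock: 14.63
eef_pos: [317.6, -392.7, 908.9]
tool_rot: [-2.806, -0.407, -1.626]
force: [0.2, 0.1, -2.8]
width: 12.7
```

```bash
python3 st.py;  python3 tt.py 330,-330,650; python3 - <<'E'
from h import *
d=shot('top','t5')
E
```

```text
[('clock', 14.633), ('qpos', [0.646, 0.212, 0.341, 0.437, -0.109, 1.981, -0.664]), ('eef_pos', [317.647, -392.737, 908.86]), ('tool_rot', [-2.806, -0.407, -1.626]), ('force', [0.165, 0.146, -2.83]), ('width', 12.71)]
tilt deg 29.871645093683554 z axis [ 0.309 -0.391 -0.867] r 505.11610325400454 az -51.03398588243079
330,-330,650 [-160.5   61.8  203.8]
```

View pics/t5.png

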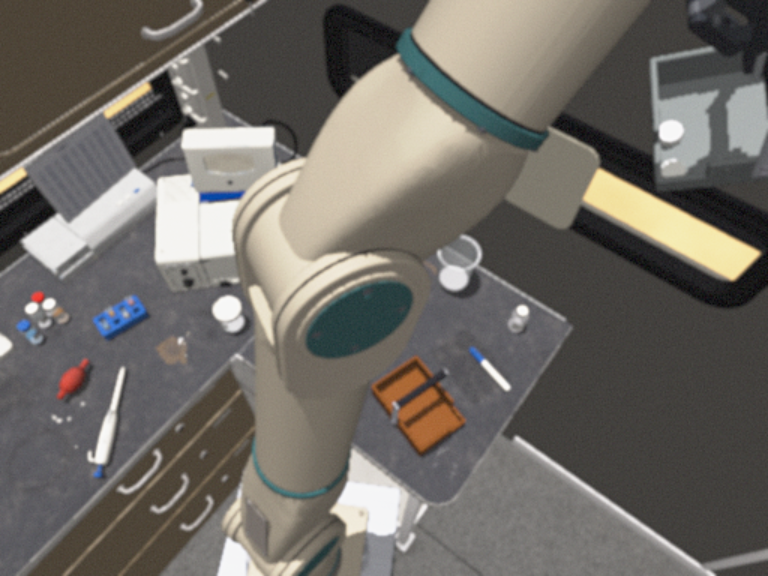

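Emit:
{"op": "step_arm", "data": {"linear": [[-15,6,18],[-35,14,42],[-60,23,70],[-85,32,100],[-110,42,130],[-135,52,165],[-150,58,190],[-160,62,204]], "yaw": [0,0,0,0,0,0,0,0], "gripper": [-1,-1,-1,-1,-1,-1,-1,-1]}}

```text
clock: 15.35
eef_pos: [328.6, -328.0, 642.7]
tool_rot: [-2.815, -0.399, -1.62]
force: [-0.5, -0.3, -3.5]
width: 12.4
```

```bash
python3 st.py; python3 - <<'E'
from h import *
d=shot('top','t6'); np.savez('t6.npz',**d)
d=shot('scene','s6'); np.savez('s6.npz',**d)
E
```

```text
[('clock', 15.35), ('qpos', [0.387, -0.143, 0.194, 1.614, 0.195, 1.185, -0.997]), ('eef_pos', [328.626, -327.992, 642.667]), ('tool_rot', [-2.815, -0.399, -1.62]), ('force', [-0.5, -0.286, -3.506]), ('width', 12.441)]
tilt deg 29.207257027657494 z axis [ 0.302 -0.383 -0.873] r 464.29889793123 az -44.944682437161255
```

View pics/t6.png

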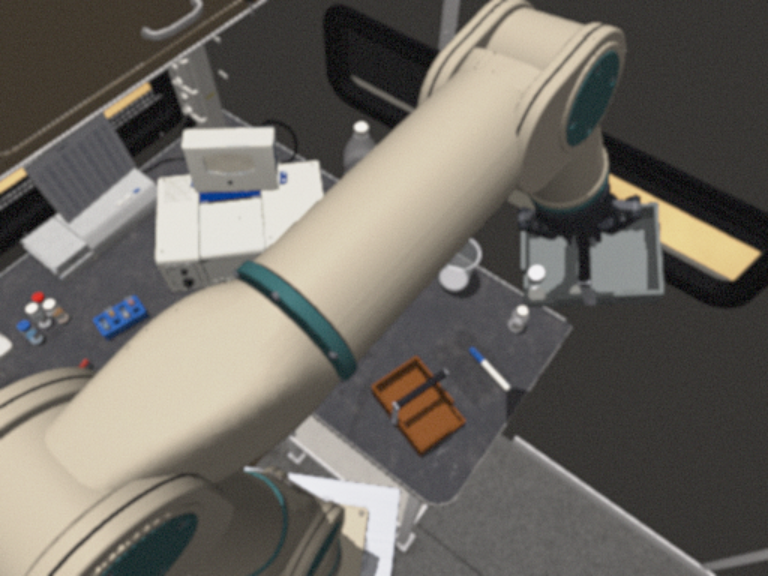

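View pics/s6.png

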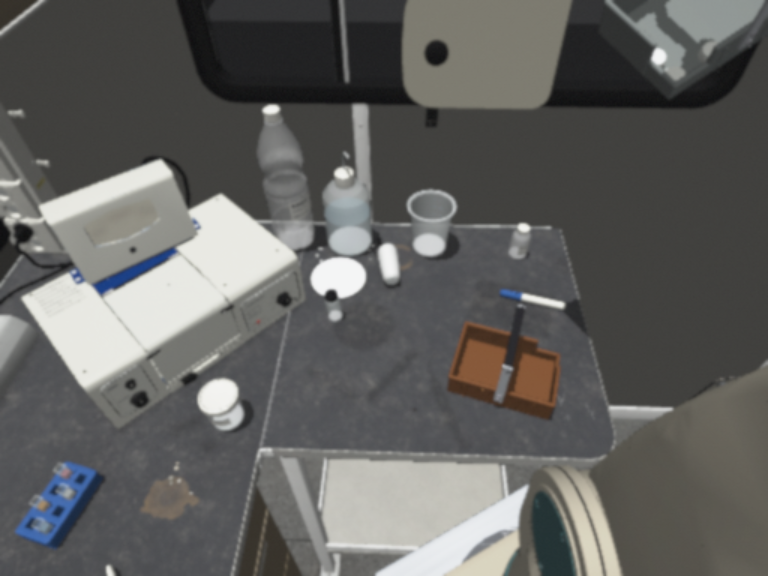

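```bash
cat > pc.py <<'E'
from h import *
from scipy.spatial.transform import Rotation as R
E=lambda r:R.from_euler('xyz',r).as_matrix()
M0=E([-3.122,-.021,-1.565]);p0=np.array([473.1,23.7,118.4])
Rt0=E([0,0,-np.pi/2+.005]);o0=np.array([474.3,25.5,0.])
s=ctrl.read_state();M=E(s['tool_rot']);D=M@M0.T
Rt=D@Rt0;o=s['eef_pos']+D@(o0-p0)
def totew(x):return Rt@np.array(x)+o
def toteloc(Pw):return (Pw-o)@Rt
print('pick',totew([-81,-56,4]).round(),'handle',totew([0,0,112]).round(),'z',Rt[2].round(3),'ang x,y,z to vertical',np.arccos(Rt[2]).round(2))
E
python3 - <<'E'
from pc import *
for n in 'ts':
    d=dict(np.load(n+'6.npz'));P,u,v=pts(d);L=toteloc(P)
    f=d['frame'][v,u].astype(int)
    m=(abs(L[:,0])<86)&(abs(L[:,1])<62)&(L[:,2]>-10)&(L[:,2]<130)
    print(n,m.sum(),'floor z',np.median(L[m&(abs(L[:,0])<70)&(abs(L[:,1])<45)&(L[:,2]<30),2]) if m.any() else None)
    c=m&(f.min(1)>190)&(L[:,2]<40); print('caps pts',np.round(np.c_[L,u,v][c][::5]).astype(int).tolist())
    K=d['intrinsics']; q=np.linalg.inv(d['cam_to_world'])@np.r_[totew([-81,-56,4]),1];print('pick px',(K@q[:3]/q[2])[:2]*1.5)
d=dict(np.load('t6.npz'));cv2.imwrite('pics/t6c.png',cv2.resize(d['frame'][120:215,335:455],(768,608),interpolation=2)[:,:,::-1])
d=dict(np.load('s6.npz'));cv2.imwrite('pics/s6c.png',cv2.resize(d['frame'][0:80,390:512],(768,504),interpolation=2)[:,:,::-1])
E
```

```text
pick [ 312. -297.  497.] handle [ 332. -329.  638.] z [0.37  0.278 0.886] ang x,y,z to vertical [1.19 1.29 0.48]
t 4529 floor z 3.999936340026916
caps pts [[-70, -3, 14, 357, 176], [-68, -5, 16, 358, 177], [-71, -8, 18, 356, 178], [-61, -8, 16, 361, 178], [-70, -9, 14, 357, 179], [-60, -9, 13, 362, 179], [-69, -12, 17, 357, 180], [-60, -13, 16, 362, 180], [-72, -14, 16, 356, 181], [-61, -15, 17, 361, 181], [-76, -16, 17, 354, 182], [-66, -17, 17, 359, 182], [-78, -17, 14, 353, 183], [-68, -18, 14, 358, 183], [-78, -20, 15, 353, 184], [-68, -21, 16, 358, 184], [-74, -22, 15, 355, 185], [-64, -22, 13, 360, 185], [-72, -35, 14, 356, 191]]
pick px [528.58947608 303.21071479]
s 3961 floor z 2.265644624549093
caps pts [[-63, -11, 14, 438, 32], [-62, -15, 15, 440, 33], [-64, -15, 14, 439, 34], [-67, -15, 13, 437, 35], [-63, -20, 15, 442, 35], [-66, -16, 12, 438, 36], [-61, -22, 13, 443, 36], [-69, -21, 16, 439, 37], [-73, -17, 14, 435, 38], [-66, -22, 12, 440, 38], [-73, -20, 14, 436, 39], [-66, -24, 12, 441, 39], [-74, -23, 15, 437, 40], [-67, -27, 13, 442, 40], [-72, -26, 14, 439, 41], [-75, -27, 15, 438, 42]]
pick px [667.99013176  89.98615963]
```

View pics/t6c.png

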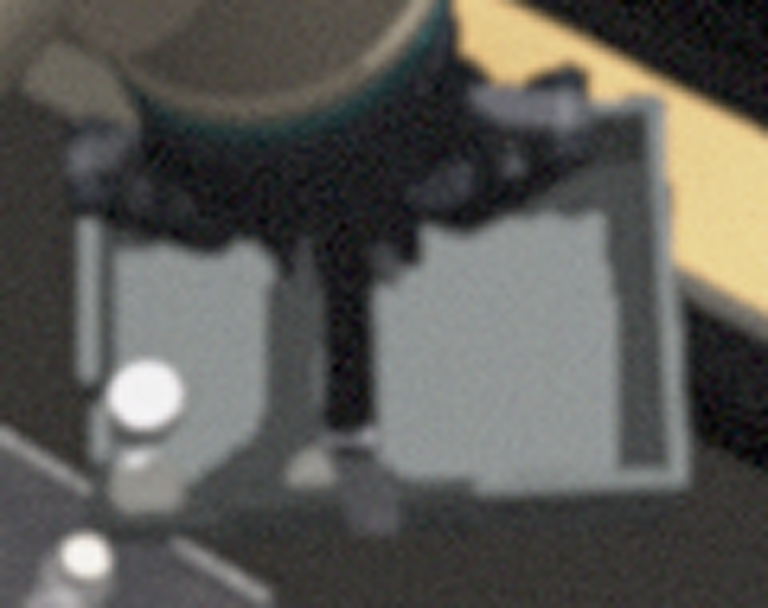

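View pics/s6c.png

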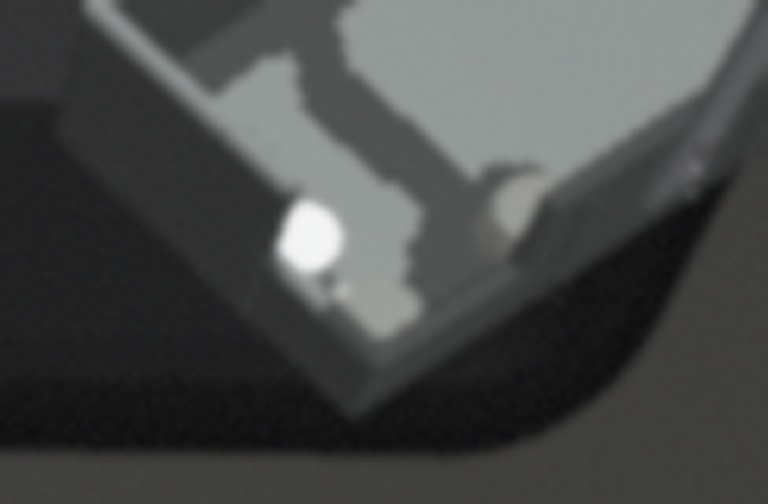

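Emit:
{"op": "step_arm", "data": {"linear": [[0,0,0],[0,0,0],[0,0,0],[0,0,0],[0,0,0],[0,0,0]], "yaw": [0,0,0,0,0,0], "gripper": [-1,-1,-1,-1,-1,-1]}}

```text
clock: 15.95
eef_pos: [330.1, -330.8, 649.2]
tool_rot: [-2.807, -0.405, -1.626]
force: [0.4, -0.5, -3.2]
width: 12.6
```

```bash
python3 st.py; cat > caps.py <<'E'
from pc import *
import sys
tag=sys.argv[1]
for n,b in (('scene',None),):
    d=shot(n,'s'+tag);P,u,v=pts(d);L=toteloc(P)
    for r in cams.regions_of(n,'cap_1_center'):
        Q=toteloc(pts(d,r['pixels'])[0]);print(round(r['conf'],2),r['pixel'],np.median(Q,0).round())
    K=d['intrinsics'];q=np.linalg.inv(d['cam_to_world'])@np.r_[totew([-40,-30,4]),1];c=(K@q[:3]/q[2])[:2].astype(int)
    y0=max(0,c[1]-45);x0=min(max(0,c[0]-60),512-120)
    cv2.imwrite(f'pics/s{tag}c.png',cv2.resize(d['frame'][y0:y0+90,x0:x0+120],(800,600),interpolation=2)[:,:,::-1]);print('crop',x0,y0)
    m=(abs(L[:,0])<81)&(abs(L[:,1])<56)&(L[:,2]>11)&(L[:,2]<22)
    H=np.zeros((58,84),np.uint8)
    for x,y,z in L[m]: H[int((y+58)/2),int((x+84)/2)]+=1
    n_,lab,st,ce=cv2.connectedComponentsWithStats((H>0).astype(np.uint8))
    for i in range(1,n_):
        if st[i,4]>8: print('blob tote xy',(ce[i]*2-[84,58]).round(),st[i,4]*4)
E
python3 caps.py 7
```

```text
[('clock', 15.95), ('qpos', [0.388, -0.142, 0.195, 1.6, 0.195, 1.188, -0.995]), ('eef_pos', [330.124, -330.803, 649.173]), ('tool_rot', [-2.807, -0.405, -1.626]), ('force', [0.425, -0.46, -3.176]), ('width', 12.579)]
tilt deg 29.739289714916723 z axis [ 0.307 -0.389 -0.868] r 467.34616074493795 az -45.0588995023662
pick [ 315. -300.  502.] handle [ 333. -331.  643.] z [0.375 0.285 0.882] ang x,y,z to vertical [1.19 1.28 0.49]
0.26 [151.4, 272.5] [-780.   -8. -214.]
crop 392 0
blob tote xy [-55. -45.] 564
blob tote xy [-65. -20.] 212
```

View pics/s7c.png

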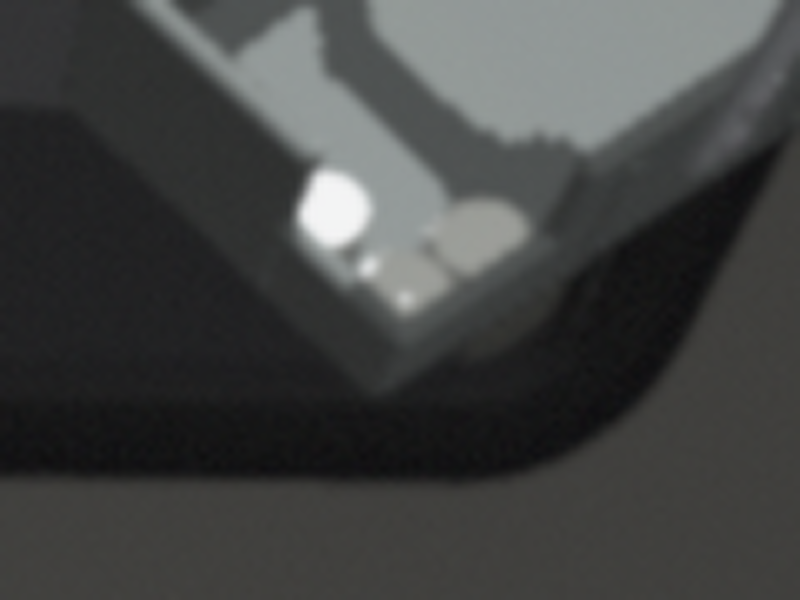

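Emit:
{"op": "step_arm", "data": {"linear": [[0,0,0],[0,0,0],[0,0,0],[0,0,0],[0,0,0],[0,0,0]], "yaw": [0,0,0,0,0,0], "gripper": [-1,-1,-1,-1,-1,-1]}}

```text
clock: 16.55
eef_pos: [330.0, -330.5, 648.7]
tool_rot: [-2.808, -0.404, -1.625]
force: [-0.7, 0.0, -2.6]
width: 12.9
```

```bash
python3 st.py; python3 caps.py 8; python3 - <<'E'
from h import *
d=cams.get_image('scene')
for t in ['near_vial','small_bottle','lidded_cup','felt_pen']:
    for r in cams.regions_of('scene',t)[:2]:
        P=pts(d,r['pixels'])[0]; print(t,round(r['conf'],2),np.median(P,0).round())
print(np.round(ctrl.read_state()['qd'],3))
E
```

```text
[('clock', 16.55), ('qpos', [0.388, -0.142, 0.195, 1.601, 0.195, 1.188, -0.995]), ('eef_pos', [330.022, -330.532, 648.688]), ('tool_rot', [-2.808, -0.404, -1.625]), ('force', [-0.75, 0.008, -2.641]), ('width', 12.9)]
tilt deg 29.701162928969133 z axis [ 0.307 -0.389 -0.869] r 467.0824356630073 az -45.044226053889574
pick [ 314. -300.  501.] handle [ 333. -331.  643.] z [0.375 0.284 0.882] ang x,y,z to vertical [1.19 1.28 0.49]
0.49 [462.8, 35.9] [-46. -44.  16.]
crop 392 0
blob tote xy [-55. -45.] 532
blob tote xy [-66. -19.] 252
near_vial 0.55 [570.  32.  48.]
small_bottle 0.57 [ 542. -371.   47.]
lidded_cup 0.92 [455. 268.  69.]
lidded_cup 0.55 [ 431. -321.   13.]
felt_pen 0.66 [ 349. -339.  542.]
felt_pen 0.45 [ 428. -323.   13.]
[-0.    -0.     0.002 -0.002  0.002 -0.001  0.001]
```

All checks agree: the bystanders are where they started and the tote is held still.

```bash
python3 -c "
from cell import ctrl
print(ctrl.finish_job())"
```

```text
the job is handed in; nothing more can be done
None
```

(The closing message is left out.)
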